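Level the calculator stand with a spirit level and its quick-set foot

ROBOT

A 7-joint arm with a two-finger parallel gripper is mounted at the origin on the work surface. World frame = base frame: x ahead of the robot, y to its left, z up, the work surface at z = 0. Lengths are in m, angles in rad, forces in N, time in s.
With the tool pointing down it reaches from about 0.425 to 0.825 m from the base axis. Payload 3.6 kg.
Tool frame: the origin (TCP) lies at the very end of the fingers, on their centre line; the grasp point (between the pads) lies 19 mm behind it (robot.pinch_z is the distance from the TCP to the grasp point, in m); z points along the fingers, y is the line along which they close (so a half turn about z gives the same grasp; the last joint's range is limited). The gripper opens to 93 mm and grips with 3 to 60 N. Pads are 15 mm wide; open, the fingers measure 128 mm over their backs; the gripper's body (75 mm by 188 mm) begins 65 mm behind the grasp point.
Start: joints at [-1.375, 0.615, -0.013, 1.423, 0.008, 1.103, -0.04], TCP at [0.144, 0.634, 0.219] pointing down, gripper open.
Joint ranges: [-3.12, 3.12], [-0.3, 2.06], [-1.34, 1.32], [0.26, 2.42], [-1.36, 4.5], [0.01, 1.98], [-2.84, 2.84]. Speed limits (rad/s): [2.79, 2.79, 3.14, 3.14, 3.14, 3.14, 3.14].

INTERFACE

Orientations are given as a 3x3 rotation matrix whose columns are the frame's x, y, z axes.
In Python, from plant import monitor, read_camera, robot gives the robot as it stands. The module is installed in compiled form; this text tells all that it offers.
- The arm moves only by the tool step_arm, never from a script. Its argument "motion" is a list of rows, each an object of numbers: "fingers": the opening, from 0 (shut) to 1 (fully open); "dx", "dy", "dz": the shift along the world's x, y, z in cm; "yaw": the turn about the world's z in rad. A call has exactly 10 rows; each row is the pose to reach, as a shift and turn from the pose commanded when the call began; what a row does not reach only later rows make up. A row lasts 1/10 s, in which the tool goes at most 50 mm and 8.59 degrees, less where a joint would pass 70% of its speed; a pose out of reach is approached as far as the arm can. A call with a gripper value outside its range is refused whole. The fingers move at their own pace and stop on an object; the grip force is fixed at half the most. Time passes only in rows, so rows that repeat a pose let the fingers close, or fill a call up. It gives the time, the measured TCP pose, the force, the opening and the grip force at its end, in the units of the state.
- monitor.state(): the state, without advancing time (a new reading comes with each control period).
- read_camera(name): name is "side" or "top" or "wrist"; returns a dict with "color" (480x640x3 uint8, red, green, blue), "depth" (480x640 float32, m along the optical axis (not along the pixel's ray), 0 where there is no reading), "camera_matrix" (3x3 intrinsics, pixels), "dist_coeffs" ([k1, k2, p1, p2, k3] as OpenCV has them; the pictures are not rectified), "world_from_camera" (4x4, takes a point from camera to world coordinates). Camera axes: x right, y down, z forward; pixel columns grow to the right and rows downward; lengths in m; the calibration is good to about 2 mm. A picture is of the moment at which its call begins.
- robot.sign_off(): hands the job in; it is judged then, once.
The state is a dict: "t": time; "joints": joint angles; "qvel": joint speeds; "tau": joint torques, N m; "position": TCP position; "tool_rot": TCP orientation; "wrist_force": force on the tool from outside, world axes, zero at the start; "wrist_torque": the same for the moment, N m; "opening": opening from 0.0 (shut) to 1.0 (fully open); "gripper_force": force on a finger pad.
Only numpy, scipy, OpenCV 4.12 (cv2) and the standard library are available. Lean on these libraries where they do the work, as an engineer would, in place of code of your own. Each camera call takes 0.05 s, during which the arm holds its last target. There are 200 camera calls.

TASK

Level the calculator stand: lay the spirit level lengthwise on the middle of its plate and turn the foot knob until, with the level pressed down so that the sprung plate sits fully home on its foot, the bubble stands between its two lines. Finish while still pressing: the program ends with the fingers holding the level down on the plate, bubble centred, and is not to let go. Leave the calculator, stamp pad case, battery pack and pen where they are.

Things in the scene. Friction and masses are not known exactly. Their poses are not given: they have to be found in the camera images.
- stand: The calculator stand, fixed to the counter. Origin on the counter surface below the middle of the plate; x across the plate, y lengthwise from the hinge end (y = -100 mm, hinge line 36 mm above the counter) to the levelling foot (y = +150 mm), z up. Dark steel rails below, a bare aluminium plate above, nothing taller than 92 mm.
- plate_mid (a point): Middle of the plate's upper face, and the plate's attitude. Aluminium plate 120 mm across (x) by 205 mm long (y), 4 mm thick, its top 40 mm above the counter when level; it tilts about the hinge line at the -y end (100 mm from here). Axes as the stand's when level; z is the plate's normal. Two narrow prongs run from its +y end past the foot's spindle, under the knob.
- plate (a joint): Float of the sprung plate above the foot's collar, rad: 0.025 unpressed (plate lifted by a light spring, +y end up), 0 when pressed fully home on the collar. About 3 N down at the plate's middle, with the level on it, presses it home, and it springs back when let go. The reading is noisy (about 0.015 rad).
- foot_knob (a joint): Turn of the foot knob, rad, growing clockwise seen from above. Clockwise raises the plate's +y end: 0.02 rad of tilt per rad of knob. Pressed home, the plate is level at about 0 to +0.15 (it gives a little: trust the bubble); the foot always starts too low (-2.1 to -0.7); stops at -2.6 and +0.9. It stays where it is left (0.15 N m of friction).
- knob_grip (a point): Grip point of the foot knob, on its upright axis, 80 mm above the counter, at stand y = +150 mm. Round black fluted knob, 36 mm diameter, from 62 to 92 mm above the counter; it stays at this height as it turns and can be gripped from above at any yaw.
- level: Loose aluminium spirit level, a bar 26 mm wide (x), 140 mm long (y), 36 mm high, 0.2 kg, both ends alike. Origin at the middle of its underside. The 68 mm vial lies in the middle of its flat top; beyond y = +-34 mm the top is plain metal. Grip it across its width; press it on top, e.g. 50 mm from its middle towards the foot, where 5 to 10 N is plenty.
- bubble (a joint): Place of the bubble along the level's own +y, m: 0 when centred, good within 3 mm. It goes to the higher end, 0.45 m per rad of tilt (level's +y end up: positive), at most 0.022 either way, and settles in about 0.6 s. The pale bubble is 16 mm long; the two lines across the vial are 21.4 mm apart (inner sides 20 mm).
- calculator: Cream printing calculator, 200 x 210 mm, about 100 mm high with its paper roll, 1.8 kg; origin under its middle. To be left alone.
- pad_case: Squat black stamp pad case, 70 x 110 x 21 mm; origin under its middle. To be left alone.
- battery_pack: Brown plastic battery pack, 55 x 85 x 25 mm; origin under its middle. To be left alone.
- pen: Tortoiseshell plastic pen, 140 mm long (y), 11 mm thick; origin under its middle. To be left alone.
Things that resemble listed ones, but are neither listed nor needed, are in the scene too. There is more than one size of the level; the one meant has the size given above.

How it is judged:
At the end, for the whole second after the job is handed in: The fingers still press the spirit level (over 2 N) onto the plate, the plate is home on its collar (float under 0.004 rad) and level (tilt under 0.012 rad), the bubble is within 3 mm of its centre, and the level lies flat on the plate within 30 mm of its middle, lengthwise within 0.2 rad (value of joint bubble between -0.003 and 0.003 m and value of joint plate below 0.004 rad and angle between plate_mid's own z axis and vertical below 0.012 rad and contact force between the fingers and level above 2 N and z of level in the frame of plate_mid between -0.003 and 0.003 m and x of level in the frame of plate_mid between -0.03 and 0.03 m and y of level in the frame of plate_mid between -0.03 and 0.03 m and angle between the y axis of level and the y axis of plate_mid, either way round below 0.2 rad and contact force between level and stand above 1 N and linear speed of level below 0.01 m/s); the arm keeps its last pose, push and grip.
It fails at once if calculator, stamp pad case, battery pack or pen moved more than 20 mm (distance of any of calculator, pad_case, battery_pack, pen from where it was at the start of the episode above 0.02 m).
It also fails if it takes over 69 s, if anything falls off the work surface, if the arm or the gripper's body presses on something with over 40 N, if the wrist force passes 120 N, or if a joint passes its speed limit or range.

## Working session

There is one attempt and no reset: what is moved stays moved. The work goes in short steps, Python scripts to look and compute and a tool call to move; the robot and the scene stay as the last step left them, time stands still between calls to the robot, and variables do not carry over. Pictures are saved under pics/ and viewed, at most 10 in all, crops included, and the job is handed in when it is done.

Besides the shell and the picture viewer there is one more tool, called after "Request:" as name([rows], argument=value, ...), one row to a line, values as JSON. step_arm: Moves the arm, as the interface text tells. Its arguments: {"type":"object","properties":{"motion":{"type":"array"}},"required":["motion"]}

```bash
mkdir -p pics; cat > h.py <<'E'
import numpy as np, cv2
from plant import monitor, read_camera, robot
def save(c,n): cv2.imwrite('pics/'+n+'.png', c['color'][:,:,::-1])
def ray(c,px,z):
    p=cv2.undistortPoints(np.array(px,float).reshape(-1,1,2),c['camera_matrix'],np.array(c['dist_coeffs'],float)).reshape(-1,2)
    T=np.array(c['world_from_camera']); d=np.c_[p,np.ones(len(p))]@T[:3,:3].T; o=T[:3,3]
    return o+d*((z-o[2])/d[:,2])[:,None]
def cloud(c):
    h,w=c['depth'].shape; v,u=np.mgrid[:h,:w]
    p=cv2.undistortPoints(np.stack([u,v],-1).reshape(-1,1,2).astype(float),c['camera_matrix'],np.array(c['dist_coeffs'],float)).reshape(-1,2)
    T=np.array(c['world_from_camera']); P=np.c_[p,np.ones(len(p))]*c['depth'].reshape(-1,1)
    return (P@T[:3,:3].T+T[:3,3]).reshape(h,w,3)
E
python3 - <<'E'
from h import *
a=read_camera('top');b=read_camera('side');save(a,'top0');save(b,'side0')
for c in(a,b):print(np.round(c['world_from_camera'],3))
s=monitor.state();print(s['t'],s['position'],np.round(s['tool_rot'],3),s['opening'],s['wrist_force'])
E
```

```text
[[ 0.013 -0.989  0.147  0.411]
 [-1.    -0.011  0.013  0.03 ]
 [-0.012 -0.147 -0.989  1.214]
 [ 0.     0.     0.     1.   ]]
[[ 8.210e-01 -3.650e-01  4.380e-01 -9.000e-02]
 [-5.700e-01 -5.280e-01  6.290e-01 -9.010e-01]
 [ 1.000e-03 -7.670e-01 -6.420e-01  1.043e+00]
 [ 0.000e+00  0.000e+00  0.000e+00  1.000e+00]]
0.1 [0.14348133 0.63325264 0.21762   ] [[-0.975  0.221 -0.   ]
 [ 0.221  0.975 -0.002]
 [-0.    -0.002 -1.   ]] 1.0019884879941343 [-0.23669171 -0.32220777 -0.55630634]
```

View pics/top0.png

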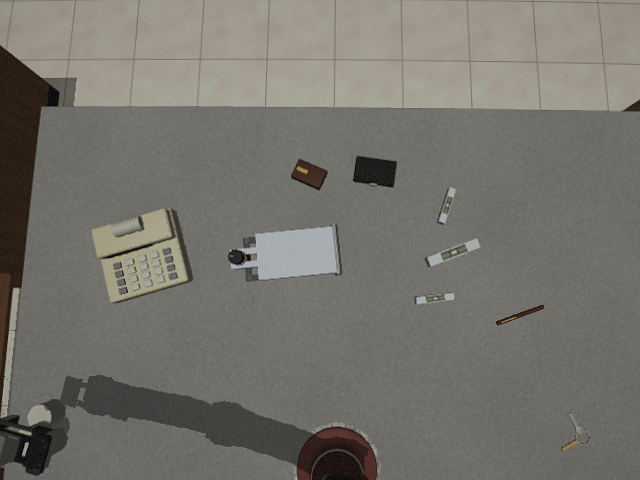

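View pics/side0.png

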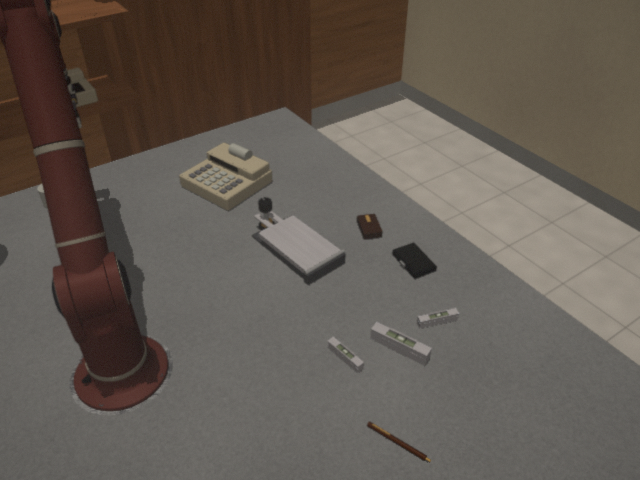

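Top view: the stand's plate is around px (297,253), with the knob at (236,257). The large level is at (453,252), with two smaller decoys at (447,206) and (435,298). The calculator is left of the knob; the pad case and battery pack are beyond the plate; the pen is at (520,315).

```bash
python3 - <<'E'
from h import *
c=read_camera('top');g=c['color'].astype(int);P=cloud(c)
hsv=cv2.cvtColor(c['color'],cv2.COLOR_RGB2HSV)
m=((g.min(2)>135)).astype(np.uint8)
for n,(x0,y0,x1,y1),z in(('plate',(225,210,345,295),.04),('level',(415,230,490,275),.036),('s1',(430,180,465,228),.02),('s2',(410,285,460,310),.02)):
    k=np.zeros_like(m);k[y0:y1,x0:x1]=m[y0:y1,x0:x1];k=cv2.morphologyEx(k,cv2.MORPH_CLOSE,np.ones((9,9)))
    cs=max(cv2.findContours(k,0,2)[0],key=cv2.contourArea)
    if n=='plate':
        k=cv2.morphologyEx(k,cv2.MORPH_OPEN,np.ones((25,25)));cs=max(cv2.findContours(k,0,2)[0],key=cv2.contourArea)
    w=ray(c,cs,z)[:,:2]
    (cx,cy),sz,an=cv2.minAreaRect((w*1000).astype(np.float32))
    b=cv2.boxPoints(((cx,cy),sz,an)); i=np.array([b[1]-b[0],b[2]-b[1]]);L=i[np.argmax(np.hypot(*i.T))]
    zs=P[k>0][:,2]
    print(n,cx,cy,sz,'long axis deg',np.degrees(np.arctan2(L[1],L[0]))%180,'depth z',np.percentile(zs,[10,50,90]))
# knob
k=np.zeros_like(m);R=(slice(240,275),slice(222,250))
k[R]=(g.max(2)<60)[R]
u=P[R][...,2];print('knobz',np.percentile(u,[5,50,90,98]))
Q=P[R].reshape(-1,3);Q=Q[(Q[:,2]>.08)&(Q[:,2]<.11)];print(len(Q),Q[:,:2].min(0),Q[:,:2].max(0),Q.mean(0))
Q=P[210:295,255:335].reshape(-1,3);Q=Q[(Q[:,2]>.025)&(Q[:,2]<.06)]
A=np.c_[Q[:,:2],np.ones(len(Q))];print('plane',np.linalg.lstsq(A,Q[:,2],rcond=None)[0])
E
```

```text
plate 534.47412109375 110.61933135986328 (120.74022674560547, 208.5410614013672) long axis deg 96.02112 depth z [0.03746083 0.04053473 0.04351585]
level 541.1165771484375 -295.6990051269531 (26.899431228637695, 138.54727172851562) long axis deg 111.5947 depth z [0.02933079 0.03599288 0.03949391]
s1 668.2176513671875 -286.69158935546875 (16.880783081054688, 96.66471099853516) long axis deg 161.11276 depth z [0.02256214 0.02566265 0.02923081]
s2 423.673583984375 -248.5249786376953 (19.01074981689453, 96.05592346191406) long axis deg 98.63109 depth z [0.02154643 0.02553379 0.02864798]
knobz [-0.00210668  0.00480279  0.09249017  0.09554841]
177 [0.49962864 0.23783888] [0.53614739 0.27331784] [0.51706746 0.25505398 0.09232688]
plane [ 0.00210911 -0.0020966   0.03960912]
```

Request:
step_arm([
  {"dx":3.6,"dy":-2.8,"dz":0,"yaw":-0.097,"fingers":1},
  {"dx":7.1,"dy":-5.7,"dz":0,"yaw":-0.194,"fingers":1},
  {"dx":10.7,"dy":-8.5,"dz":0,"yaw":-0.291,"fingers":1},
  {"dx":14.3,"dy":-11.3,"dz":0,"yaw":-0.388,"fingers":1},
  {"dx":17.9,"dy":-14.2,"dz":0,"yaw":-0.485,"fingers":1},
  {"dx":21.4,"dy":-17,"dz":0,"yaw":-0.582,"fingers":1},
  {"dx":25,"dy":-19.8,"dz":0,"yaw":-0.679,"fingers":1},
  {"dx":28.6,"dy":-22.6,"dz":0,"yaw":-0.776,"fingers":1},
  {"dx":32.1,"dy":-25.5,"dz":0,"yaw":-0.873,"fingers":1},
  {"dx":35.7,"dy":-28.3,"dz":0,"yaw":-0.97,"fingers":1},
])

```text
t: 1.15
position: [0.5015, 0.3496, 0.2185]
tool_rot: [[-0.366, 0.931, -0.001], [0.931, 0.366, -0.0], [0.0, -0.001, -1.0]]
wrist_force: [1.6, 0.4, -0.0]
opening: 0.998
gripper_force: 0.0
```

Request:
step_arm([
  {"dx":0.3,"dy":-4.9,"dz":0,"yaw":0,"fingers":1},
  {"dx":0.6,"dy":-9.8,"dz":0,"yaw":0,"fingers":1},
  {"dx":0.9,"dy":-14.7,"dz":0,"yaw":0,"fingers":1},
  {"dx":1.2,"dy":-19.6,"dz":0,"yaw":0,"fingers":1},
  {"dx":1.5,"dy":-24.5,"dz":0,"yaw":0,"fingers":1},
  {"dx":1.8,"dy":-29.4,"dz":0,"yaw":0,"fingers":1},
  {"dx":2.1,"dy":-34.3,"dz":0,"yaw":0,"fingers":1},
  {"dx":2.5,"dy":-39.2,"dz":0,"yaw":0,"fingers":1},
  {"dx":2.8,"dy":-44.1,"dz":0,"yaw":0,"fingers":1},
  {"dx":3.1,"dy":-49,"dz":0,"yaw":0,"fingers":1},
])

```text
t: 2.15
position: [0.5314, -0.1408, 0.2186]
tool_rot: [[-0.369, 0.929, -0.0], [0.929, 0.369, 0.0], [0.0, -0.0, -1.0]]
wrist_force: [0.6, -0.6, -0.2]
opening: 1.0
gripper_force: 0.0
```

Request:
step_arm([
  {"dx":0.3,"dy":-4.9,"dz":-2,"yaw":0,"fingers":1},
  {"dx":0.6,"dy":-9.8,"dz":-4,"yaw":0,"fingers":1},
  {"dx":1,"dy":-15.6,"dz":-6,"yaw":0,"fingers":1},
  {"dx":1,"dy":-15.6,"dz":-8,"yaw":0,"fingers":1},
  {"dx":1,"dy":-15.6,"dz":-9,"yaw":0,"fingers":1},
  {"dx":1,"dy":-15.6,"dz":-9,"yaw":0,"fingers":1},
  {"dx":1,"dy":-15.6,"dz":-9,"yaw":0,"fingers":1},
  {"dx":1,"dy":-15.6,"dz":-9,"yaw":0,"fingers":1},
  {"dx":1,"dy":-15.6,"dz":-9,"yaw":0,"fingers":1},
  {"dx":1,"dy":-15.6,"dz":-9,"yaw":0,"fingers":1},
])

```text
t: 3.15
position: [0.5423, -0.2945, 0.1296]
tool_rot: [[-0.37, 0.929, 0.002], [0.929, 0.37, -0.0], [-0.001, 0.001, -1.0]]
wrist_force: [-0.3, 0.2, -0.2]
opening: 0.998
gripper_force: 0.0
```

```bash
python3 - <<'E'
from h import *
s=monitor.state();y=s['tool_rot'][:,1] if hasattr(s['tool_rot'],'shape') else np.array(s['tool_rot'])[:,1]
print(s['t'],s['position'],np.degrees(np.arctan2(y[1],y[0])))
c=read_camera('wrist');save(c,'w1');T=np.array(c['world_from_camera']);print(np.round(T,3))
P=cloud(c);g=c['color'].astype(int)
k=((P[...,2]>.03)&(P[...,2]<.05)&(np.hypot(P[...,0]-.541,P[...,1]+.296)<.1)).astype(np.uint8)
w=P[k>0][:,:2];r=cv2.minAreaRect((w*1000).astype(np.float32));print(r,len(w))
E
```

```text
3.15 [ 0.54225213 -0.29449396  0.1296332 ] 21.732171825195383
[[ 0.929  0.355  0.108  0.513]
 [ 0.371 -0.891 -0.263 -0.22 ]
 [ 0.003  0.284 -0.959  0.296]
 [ 0.     0.     0.     1.   ]]
((542.5623168945312, -295.19873046875), (26.054153442382812, 141.0049591064453), 21.597623825073242) 5158
```

View pics/w1.png

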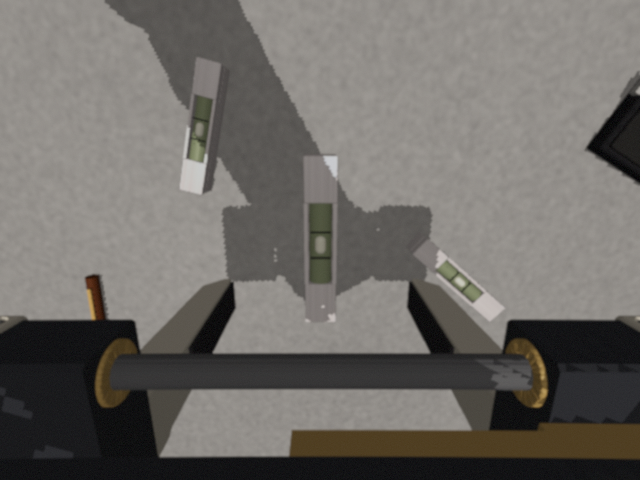

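The wrist view has the level upright at (320,240), centred between the fingers. The decoys stay clear. The size matches (26 x 141 mm).

Request:
step_arm([
  {"dx":0,"dy":-0.1,"dz":-2.5,"yaw":0,"fingers":0.6},
  {"dx":0,"dy":-0.1,"dz":-5,"yaw":0,"fingers":0.6},
  {"dx":0,"dy":-0.1,"dz":-7.5,"yaw":0,"fingers":0.6},
  {"dx":0,"dy":-0.1,"dz":-10,"yaw":0,"fingers":0.6},
  {"dx":0,"dy":-0.1,"dz":-11.5,"yaw":0,"fingers":0.6},
  {"dx":0,"dy":-0.1,"dz":-12.3,"yaw":0,"fingers":0.6},
  {"dx":0,"dy":-0.1,"dz":-12.3,"yaw":0,"fingers":0.2},
  {"dx":0,"dy":-0.1,"dz":-12.3,"yaw":0,"fingers":0},
  {"dx":0,"dy":-0.1,"dz":-12.3,"yaw":0,"fingers":0},
  {"dx":0,"dy":-0.1,"dz":-12.3,"yaw":0,"fingers":0},
])

```text
t: 4.2
position: [0.5423, -0.2965, 0.0067]
tool_rot: [[-0.369, 0.929, 0.002], [0.929, 0.369, -0.001], [-0.001, 0.001, -1.0]]
wrist_force: [0.8, 0.4, 1.0]
opening: 0.308
gripper_force: 0.0
```

Request:
step_arm([
  {"dx":0,"dy":0,"dz":0,"yaw":0,"fingers":0},
  {"dx":0,"dy":0,"dz":0,"yaw":0,"fingers":0},
  {"dx":0,"dy":0,"dz":0,"yaw":0,"fingers":0},
  {"dx":0,"dy":0,"dz":2,"yaw":0,"fingers":0},
  {"dx":0,"dy":0,"dz":5,"yaw":0,"fingers":0},
  {"dx":0,"dy":2,"dz":8,"yaw":0,"fingers":0},
  {"dx":-0.1,"dy":5,"dz":10,"yaw":-0.05,"fingers":0},
  {"dx":-0.2,"dy":9,"dz":10,"yaw":-0.1,"fingers":0},
  {"dx":-0.3,"dy":13,"dz":10,"yaw":-0.15,"fingers":0},
  {"dx":-0.4,"dy":17,"dz":10,"yaw":-0.2,"fingers":0},
])

```text
t: 5.2
position: [0.5367, -0.1243, 0.1052]
tool_rot: [[-0.175, 0.985, -0.001], [0.985, 0.175, 0.001], [0.001, -0.001, -1.0]]
wrist_force: [0.4, -0.4, -2.3]
opening: 0.277
gripper_force: 30.0
```

Request:
step_arm([
  {"dx":-0.1,"dy":4,"dz":0,"yaw":-0.05,"fingers":0},
  {"dx":-0.2,"dy":8,"dz":0,"yaw":-0.07,"fingers":0},
  {"dx":-0.3,"dy":12,"dz":0,"yaw":-0.074,"fingers":0},
  {"dx":-0.4,"dy":16,"dz":0,"yaw":-0.074,"fingers":0},
  {"dx":-0.4,"dy":20,"dz":0,"yaw":-0.074,"fingers":0},
  {"dx":-0.4,"dy":22.5,"dz":0,"yaw":-0.074,"fingers":0},
  {"dx":-0.5,"dy":23.3,"dz":0,"yaw":-0.074,"fingers":0},
  {"dx":-0.5,"dy":23.3,"dz":-1,"yaw":-0.074,"fingers":0},
  {"dx":-0.5,"dy":23.3,"dz":-2,"yaw":-0.074,"fingers":0},
  {"dx":-0.5,"dy":23.3,"dz":-2.5,"yaw":-0.074,"fingers":0},
])

```text
t: 6.2
position: [0.5317, 0.1041, 0.0791]
tool_rot: [[-0.1, 0.995, -0.003], [0.995, 0.1, -0.002], [-0.002, -0.003, -1.0]]
wrist_force: [0.1, 0.4, -1.9]
opening: 0.28
gripper_force: 30.0
```

```bash
python3 - <<'E'
from h import *
s=monitor.state();y=np.array(s['tool_rot'])[:,1]
print(s['t'],s['position'],np.degrees(np.arctan2(y[1],y[0])),s['opening'],s['gripper_force'],s['wrist_force'])
c=read_camera('wrist');save(c,'w2')
P=cloud(c)
for lo,hi in((.028,.052),(.085,.13)):
    k=(P[...,2]>lo)&(P[...,2]<hi);k[290:]=0
    w=P[k];print(lo,len(w),np.percentile(w,[2,50,98],axis=0) if len(w) else '')
E
```

```text
6.2 [0.53170581 0.10406643 0.07913824] 5.7370559347675565 0.28008301854008405 29.999366998672485 [ 0.05917813  0.36294354 -1.88405046]
0.028 36314 [[0.47209598 0.09633942 0.03825601]
 [0.53242299 0.17847354 0.03969083]
 [0.58924477 0.24699011 0.04108504]]
0.085 8285 [[0.51349743 0.11533641 0.08844421]
 [0.52741737 0.15001339 0.10837257]
 [0.54228508 0.17513193 0.10977584]]
```

View pics/w2.png

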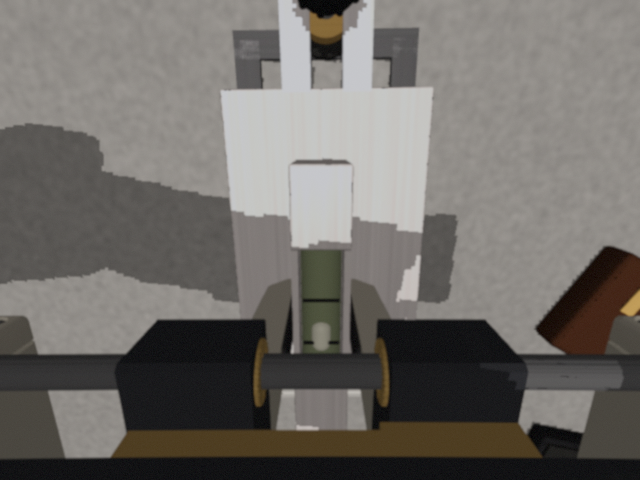

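The level lies centred across the plate (its end edge at px (322,163)), and the bubble is faintly visible at (321,333). Next I lower, release and raise.

Request:
step_arm([
  {"dx":0.1,"dy":0.2,"dz":-1,"yaw":0,"fingers":0},
  {"dx":0.1,"dy":0.2,"dz":-2,"yaw":0,"fingers":0},
  {"dx":0.1,"dy":0.2,"dz":-2.8,"yaw":0,"fingers":0},
  {"dx":0.1,"dy":0.2,"dz":-3.3,"yaw":0,"fingers":0},
  {"dx":0.1,"dy":0.2,"dz":-3.4,"yaw":0,"fingers":0},
  {"dx":0.1,"dy":0.2,"dz":-3.4,"yaw":0,"fingers":0},
  {"dx":0.1,"dy":0.2,"dz":-3.4,"yaw":0,"fingers":0.35},
  {"dx":0.1,"dy":0.2,"dz":-3.4,"yaw":0,"fingers":0.5},
  {"dx":0.1,"dy":0.2,"dz":-3.4,"yaw":0,"fingers":0.5},
  {"dx":0.1,"dy":0.2,"dz":-3.4,"yaw":0,"fingers":0.5},
])

```text
t: 7.25
position: [0.5339, 0.109, 0.0469]
tool_rot: [[-0.104, 0.995, 0.001], [0.995, 0.104, 0.0], [0.0, 0.001, -1.0]]
wrist_force: [-0.9, 0.0, -0.4]
opening: 0.492
gripper_force: 0.0
```

Request:
step_arm([
  {"dx":0,"dy":0,"dz":1.5,"yaw":0,"fingers":0.5},
  {"dx":0,"dy":0,"dz":3.5,"yaw":0,"fingers":0.5},
  {"dx":0,"dy":0,"dz":5.5,"yaw":0,"fingers":0.5},
  {"dx":-0.2,"dy":2,"dz":5.5,"yaw":0,"fingers":0.3},
  {"dx":-0.4,"dy":4,"dz":5.5,"yaw":0,"fingers":0},
  {"dx":-0.5,"dy":5,"dz":5.5,"yaw":0,"fingers":0},
  {"dx":-0.5,"dy":5,"dz":5.5,"yaw":0,"fingers":0},
  {"dx":-0.5,"dy":5,"dz":5,"yaw":0,"fingers":0},
  {"dx":-0.5,"dy":5,"dz":4.5,"yaw":0,"fingers":0},
  {"dx":-0.5,"dy":5,"dz":4,"yaw":0,"fingers":0},
])

```text
t: 8.25
position: [0.5286, 0.1575, 0.086]
tool_rot: [[-0.102, 0.995, -0.001], [0.995, 0.102, -0.001], [-0.001, -0.001, -1.0]]
wrist_force: [0.5, -0.1, 0.3]
opening: 0.007
gripper_force: 0.0
```

Request:
step_arm([
  {"dx":0,"dy":0,"dz":-0.3,"yaw":0,"fingers":0},
  {"dx":0,"dy":0,"dz":-0.6,"yaw":0,"fingers":0},
  {"dx":0,"dy":0,"dz":-0.9,"yaw":0,"fingers":0},
  {"dx":0,"dy":0,"dz":-1.1,"yaw":0,"fingers":0},
  {"dx":0,"dy":0,"dz":-1.2,"yaw":0,"fingers":0},
  {"dx":0,"dy":0,"dz":-1.3,"yaw":0,"fingers":0},
  {"dx":0,"dy":0,"dz":-1.4,"yaw":0,"fingers":0},
  {"dx":0,"dy":0,"dz":-1.4,"yaw":0,"fingers":0},
  {"dx":0,"dy":0,"dz":-1.4,"yaw":0,"fingers":0},
  {"dx":0,"dy":0,"dz":-1.4,"yaw":0,"fingers":0},
])

```text
t: 9.25
position: [0.5287, 0.1591, 0.0728]
tool_rot: [[-0.104, 0.995, 0.0], [0.995, 0.104, 0.0], [0.0, 0.0, -1.0]]
wrist_force: [-0.2, 1.3, 0.4]
opening: 0.002
gripper_force: 0.9
```

Request:
step_arm([
  {"dx":0,"dy":0,"dz":-0.1,"yaw":0,"fingers":0},
  {"dx":0,"dy":0,"dz":-0.2,"yaw":0,"fingers":0},
  {"dx":0,"dy":0,"dz":-0.3,"yaw":0,"fingers":0},
  {"dx":0,"dy":0,"dz":-0.3,"yaw":0,"fingers":0},
  {"dx":0,"dy":0,"dz":-0.4,"yaw":0,"fingers":0},
  {"dx":0,"dy":0,"dz":-0.4,"yaw":0,"fingers":0},
  {"dx":0,"dy":0,"dz":-0.4,"yaw":0,"fingers":0},
  {"dx":0,"dy":0,"dz":-0.4,"yaw":0,"fingers":0},
  {"dx":0,"dy":0,"dz":-0.4,"yaw":0,"fingers":0},
  {"dx":0,"dy":0,"dz":-0.4,"yaw":0,"fingers":0},
])

```text
t: 10.25
position: [0.5289, 0.1594, 0.0713]
tool_rot: [[-0.104, 0.995, 0.001], [0.995, 0.104, 0.002], [0.002, 0.001, -1.0]]
wrist_force: [-4.4, 0.9, 19.0]
opening: 0.005
gripper_force: 9.3
```

```bash
python3 - <<'E'
from h import *
s=monitor.state();print(s['t'],s['position'],s['wrist_force'],s['joints'])
for n in('wrist','top','side'):
    c=read_camera(n);save(c,n+'3');print(n,np.round(c['world_from_camera'][:3,3] if hasattr(c['world_from_camera'],'shape') else 0,3))
    # project level middle
    T=np.linalg.inv(np.array(c['world_from_camera']));pt=np.array([[.533,.107,.075]])
    p,_=cv2.projectPoints(pt,cv2.Rodrigues(T[:3,:3])[0],T[:3,3],c['camera_matrix'],np.array(c['dist_coeffs'],float));print(p.ravel())
    u,v=p.ravel().astype(int)
    if n!='wrist':
        r=c['color'][v-30:v+30,u-40:u+40,::-1];cv2.imwrite('pics/c_%s3.png'%n,cv2.resize(r,None,fx=5,fy=5,interpolation=2))
a=cv2.imread('pics/c_top3.png');b=cv2.imread('pics/c_side3.png')
w=cv2.resize(cv2.imread('pics/wrist3.png'),(400,300));cv2.imwrite('pics/m3.png',np.vstack([np.hstack([a,b]),np.hstack([w,w*0])]))
E
```

```text
10.25 [0.52891772 0.15937486 0.07126923] [-4.37935357  0.85849753 18.96822029] [-0.57446636  0.68424801  0.38355024  1.87369118 -0.40040131  0.65819948
  0.15542578]
wrist [0.521 0.238 0.238]
[317.39076751 382.33887796]
top [0.411 0.03  1.214]
[296.22033341 251.5877913 ]
side [-0.09  -0.901  1.043]
[298.1230511  231.90751212]
```

View pics/m3.png

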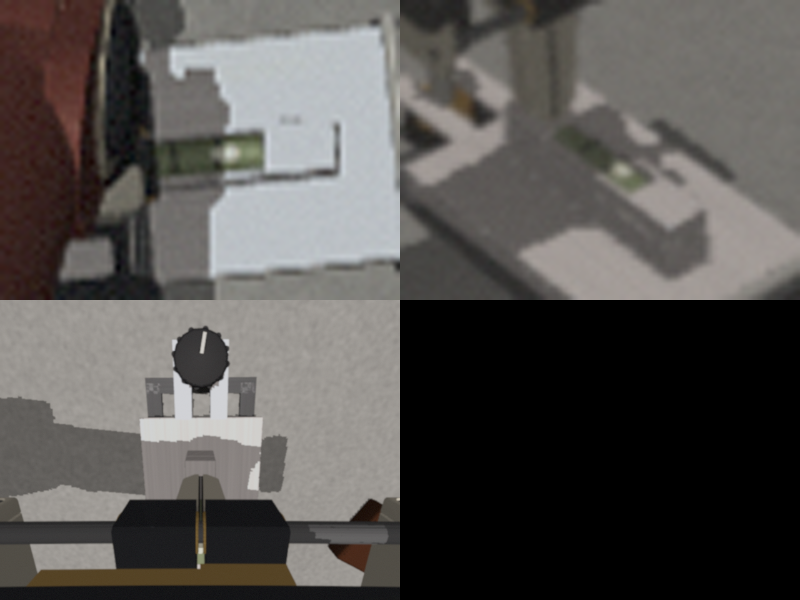

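```bash
cat >> h.py <<'E'
def prof(c,img,th=0.0,mid=(.533,.107),yaw=np.radians(96.0)):
    a=np.array([np.cos(yaw),np.sin(yaw)]);n=np.array([-a[1],a[0]])
    S=np.arange(-80,45,1.)
    W=np.arange(-3,3.1,1)
    G=np.array([[[*(np.array(mid)+a*s/1e3+n*w/1e3),.076+(.1+s/1e3)*th] for w in W] for s in S])
    T=np.linalg.inv(np.array(c['world_from_camera']))
    p,_=cv2.projectPoints(G.reshape(-1,3),cv2.Rodrigues(T[:3,:3])[0],T[:3,3],c['camera_matrix'],np.array(c['dist_coeffs'],float))
    p=p.reshape(G.shape[:2]+(2,)).astype(np.float32)
    return S,cv2.remap(img.astype(np.float32),p,None,cv2.INTER_LINEAR).mean(1)
E
python3 - <<'E'
from h import *
for n in('top','side'):
    c=read_camera(n);img=cv2.imread(f'pics/{n}3.png')[:,:,::-1]
    S,p=prof(c,img,-.035)
    for i in range(0,125,2):
        if -76<S[i]<20: print(n,int(S[i]),p[i].astype(int),int(p[i,1]-p[i,2]))
E
```

```text
top -74 [188 192 197] -5
top -72 [188 193 197] -4
top -70 [191 196 201] -5
top -68 [148 151 155] -3
top -66 [141 145 147] -1
top -64 [181 187 190] -3
top -62 [189 195 199] -3
top -60 [186 192 196] -4
top -58 [185 191 196] -4
top -56 [186 191 196] -4
top -54 [186 191 196] -5
top -52 [187 193 198] -5
top -50 [187 193 197] -4
top -48 [187 192 197] -4
top -46 [185 191 196] -5
top -44 [185 190 196] -5
top -42 [186 192 195] -3
top -40 [186 191 195] -4
top -38 [187 192 197] -4
top -36 [188 193 198] -4
top -34 [188 194 199] -5
top -32 [191 197 202] -5
top -30 [136 143 133] 10
top -28 [121 129 105] 23
top -26 [124 132 103] 29
top -24 [127 136 106] 29
top -22 [123 133 104] 28
top -20 [122 132 102] 29
top -18 [140 145 121] 24
top -16 [162 164 147] 16
top -14 [175 178 167] 11
top -12 [176 181 168] 13
top -10 [137 140 127] 12
top -8 [113 114 102] 11
top -6 [98 99 89] 10
top -4 [88 91 79] 12
top -2 [72 77 61] 15
top 0 [69 75 58] 16
top 2 [69 75 58] 16
top 4 [70 75 59] 16
top 6 [71 75 59] 16
top 8 [70 76 59] 16
top 10 [70 75 59] 16
top 12 [64 68 54] 14
top 14 [55 58 48] 10
top 16 [53 56 46] 9
top 1
[... 448 characters left out ...]
 155 150] 4
side -38 [161 154 149] 4
side -36 [159 153 148] 5
side -34 [153 147 141] 6
side -32 [139 136 126] 9
side -30 [122 123 108] 14
side -28 [110 114  94] 19
side -26 [104 110  86] 23
side -24 [103 109  85] 23
side -22 [106 111  89] 22
side -20 [116 119  99] 20
side -18 [129 131 113] 18
side -16 [142 143 127] 16
side -14 [148 147 132] 15
side -12 [144 143 128] 15
side -10 [132 131 116] 14
side -8 [111 111  98] 12
side -6 [88 88 77] 11
side -4 [74 76 65] 10
side -2 [68 70 59] 11
side 0 [66 68 56] 12
side 2 [66 67 56] 11
side 4 [66 67 56] 11
side 6 [65 68 57] 11
side 8 [64 67 56] 11
side 10 [62 65 54] 10
side 12 [59 62 52] 9
side 14 [56 58 50] 7
side 16 [57 59 50] 8
side 18 [60 63 52] 10
```

The top and side crops show the vial, with the bubble well towards the hinge. It sits about 14 mm off centre in both views, so the knob needs about 1.56 rad clockwise. I'll go to the knob with yaw wound back by 0.8.

Request:
step_arm([
  {"dx":0,"dy":0,"dz":1,"yaw":0,"fingers":0},
  {"dx":0,"dy":0,"dz":4,"yaw":0.1,"fingers":0.3},
  {"dx":0,"dy":0,"dz":6.5,"yaw":0.2,"fingers":0.7},
  {"dx":-0.3,"dy":3,"dz":6.5,"yaw":0.33,"fingers":0.7},
  {"dx":-0.7,"dy":6,"dz":6.5,"yaw":0.45,"fingers":0.7},
  {"dx":-1.2,"dy":9,"dz":6.5,"yaw":0.57,"fingers":0.7},
  {"dx":-1.2,"dy":9.6,"dz":6.5,"yaw":0.7,"fingers":0.7},
  {"dx":-1.2,"dy":9.6,"dz":6.5,"yaw":0.8,"fingers":0.7},
  {"dx":-1.2,"dy":9.6,"dz":6.5,"yaw":0.8,"fingers":0.7},
  {"dx":-1.2,"dy":9.6,"dz":6.5,"yaw":0.8,"fingers":0.7},
])

```text
t: 11.5
position: [0.5168, 0.254, 0.1334]
tool_rot: [[-0.784, 0.621, -0.0], [0.621, 0.784, -0.001], [-0.001, -0.001, -1.0]]
wrist_force: [0.3, -0.3, -0.4]
opening: 0.688
gripper_force: 0.0
```

```bash
python3 - <<'E'
from h import *
s=monitor.state();y=np.array(s['tool_rot'])[:,1]
print(s['t'],s['position'],np.degrees(np.arctan2(y[1],y[0])),s['opening'],s['joints'],s['wrist_force'])
c=read_camera('wrist');save(c,'w4');P=cloud(c)
k=(P[...,2]>.085)&(P[...,2]<.097)&(np.hypot(P[...,0]-.517,P[...,1]-.255)<.03)
w=P[k];print(len(w));print(cv2.minEnclosingCircle((w[:,:2]*1000).astype(np.float32)),w.mean(0))
E
```

```text
11.5 [0.5168309  0.25395728 0.13339865] 51.60707894178612 0.6884957932679603 [-0.63081754  0.60325111  0.21435512  1.75057091 -0.1669673   0.80599017
  0.56350929] [ 0.26515242 -0.33468513 -0.43755009]
2326
((519.4064331054688, 256.7785949707031), 19.272384643554688) [0.51815817 0.25751391 0.09183409]
```

Request:
step_arm([
  {"dx":0.1,"dy":0.2,"dz":-2,"yaw":0,"fingers":0.7},
  {"dx":0.1,"dy":0.2,"dz":-4,"yaw":0,"fingers":0.7},
  {"dx":0.1,"dy":0.2,"dz":-6,"yaw":0,"fingers":0.7},
  {"dx":0.1,"dy":0.2,"dz":-7,"yaw":0,"fingers":0.6},
  {"dx":0.1,"dy":0.2,"dz":-7,"yaw":0,"fingers":0.3},
  {"dx":0.1,"dy":0.2,"dz":-7,"yaw":0,"fingers":0},
  {"dx":0.1,"dy":0.2,"dz":-7,"yaw":0,"fingers":0},
  {"dx":0.1,"dy":0.2,"dz":-7,"yaw":0,"fingers":0},
  {"dx":0.1,"dy":0.2,"dz":-7,"yaw":0,"fingers":0},
  {"dx":0.1,"dy":0.2,"dz":-7,"yaw":0,"fingers":0},
])

```text
t: 12.55
position: [0.5182, 0.2569, 0.0646]
tool_rot: [[-0.786, 0.619, 0.001], [0.619, 0.786, 0.0], [-0.001, 0.001, -1.0]]
wrist_force: [-0.6, -0.9, 4.3]
opening: 0.382
gripper_force: 30.0
```

Request:
step_arm([
  {"dx":0,"dy":0,"dz":0,"yaw":-0.07,"fingers":0},
  {"dx":0,"dy":0,"dz":0,"yaw":-0.15,"fingers":0},
  {"dx":0,"dy":0,"dz":0,"yaw":-0.23,"fingers":0},
  {"dx":0,"dy":0,"dz":0,"yaw":-0.31,"fingers":0},
  {"dx":0,"dy":0,"dz":0,"yaw":-0.39,"fingers":0},
  {"dx":0,"dy":0,"dz":0,"yaw":-0.47,"fingers":0},
  {"dx":0,"dy":0,"dz":0,"yaw":-0.55,"fingers":0},
  {"dx":0,"dy":0,"dz":0,"yaw":-0.63,"fingers":0},
  {"dx":0,"dy":0,"dz":0,"yaw":-0.71,"fingers":0},
  {"dx":0,"dy":0,"dz":0,"yaw":-0.79,"fingers":0},
])

```text
t: 13.55
position: [0.5189, 0.2572, 0.0647]
tool_rot: [[-0.111, 0.994, 0.003], [0.994, 0.111, 0.001], [0.001, 0.003, -1.0]]
wrist_force: [0.8, 0.1, 3.3]
opening: 0.381
gripper_force: 30.0
```

Request:
step_arm([
  {"dx":0,"dy":0,"dz":0,"yaw":-0.08,"fingers":0},
  {"dx":0,"dy":0,"dz":0,"yaw":-0.16,"fingers":0},
  {"dx":0,"dy":0,"dz":0,"yaw":-0.24,"fingers":0},
  {"dx":0,"dy":0,"dz":0,"yaw":-0.32,"fingers":0},
  {"dx":0,"dy":0,"dz":0,"yaw":-0.4,"fingers":0},
  {"dx":0,"dy":0,"dz":0,"yaw":-0.48,"fingers":0},
  {"dx":0,"dy":0,"dz":0,"yaw":-0.56,"fingers":0},
  {"dx":0,"dy":0,"dz":0,"yaw":-0.64,"fingers":0},
  {"dx":0,"dy":0,"dz":0,"yaw":-0.72,"fingers":0},
  {"dx":0,"dy":0,"dz":0,"yaw":-0.78,"fingers":0},
])

```text
t: 14.55
position: [0.5195, 0.257, 0.0646]
tool_rot: [[0.619, 0.785, 0.004], [0.785, -0.619, 0.0], [0.003, 0.003, -1.0]]
wrist_force: [1.0, 0.1, 3.5]
opening: 0.383
gripper_force: 30.0
```

Request:
step_arm([
  {"dx":0,"dy":0,"dz":0,"yaw":0,"fingers":0.5},
  {"dx":0,"dy":0,"dz":0,"yaw":0,"fingers":0.7},
  {"dx":0,"dy":0,"dz":0,"yaw":0,"fingers":0.7},
  {"dx":0,"dy":0,"dz":2,"yaw":0,"fingers":0.7},
  {"dx":0,"dy":0,"dz":4.5,"yaw":0.1,"fingers":0.7},
  {"dx":0,"dy":0,"dz":6,"yaw":0.22,"fingers":0.4},
  {"dx":0.3,"dy":-2,"dz":6,"yaw":0.35,"fingers":0},
  {"dx":0.6,"dy":-5,"dz":6,"yaw":0.48,"fingers":0},
  {"dx":0.9,"dy":-8,"dz":6,"yaw":0.61,"fingers":0},
  {"dx":1.1,"dy":-9.7,"dz":5,"yaw":0.73,"fingers":0},
])

```text
t: 15.55
position: [0.5296, 0.1569, 0.1147]
tool_rot: [[-0.066, 0.998, 0.003], [0.998, 0.066, -0.0], [-0.001, 0.003, -1.0]]
wrist_force: [0.4, 0.4, -0.4]
opening: 0.321
gripper_force: 0.0
```

Request:
step_arm([
  {"dx":0,"dy":0,"dz":-1,"yaw":0.05,"fingers":0},
  {"dx":0,"dy":0,"dz":-2,"yaw":0.05,"fingers":0},
  {"dx":0,"dy":0,"dz":-2.8,"yaw":0.05,"fingers":0},
  {"dx":0,"dy":0,"dz":-3.1,"yaw":0.05,"fingers":0},
  {"dx":0,"dy":0,"dz":-3.4,"yaw":0.05,"fingers":0},
  {"dx":0,"dy":0,"dz":-3.6,"yaw":0.05,"fingers":0},
  {"dx":0,"dy":0,"dz":-3.7,"yaw":0.05,"fingers":0},
  {"dx":0,"dy":0,"dz":-3.8,"yaw":0.05,"fingers":0},
  {"dx":0,"dy":0,"dz":-3.9,"yaw":0.05,"fingers":0},
  {"dx":0,"dy":0,"dz":-3.9,"yaw":0.05,"fingers":0},
])

```text
t: 16.55
position: [0.5287, 0.1609, 0.0763]
tool_rot: [[-0.114, 0.993, 0.0], [0.993, 0.114, 0.002], [0.002, 0.001, -1.0]]
wrist_force: [-3.3, 1.5, 10.4]
opening: 0.006
gripper_force: 5.3
```

Request:
step_arm([
  {"dz":0,"fingers":0},
  {"dz":0,"fingers":0},
  {"dz":0,"fingers":0},
  {"dz":0,"fingers":0},
  {"dz":0,"fingers":0},
  {"dz":0,"fingers":0},
  {"dz":0,"fingers":0},
  {"dz":0,"fingers":0},
  {"dz":0,"fingers":0},
  {"dz":0,"fingers":0},
])

```text
invalid input at $.motion[0]: expected keys fingers, dx, dy, dz, yaw
```

```bash
python3 - <<'E'
from h import *
s=monitor.state();print(s['t'],s['position'],s['wrist_force'])
out=[];pr=[]
for n in('top','side'):
    c=read_camera(n);S,p=prof(c,c['color']);pr.append(p)
    T=np.linalg.inv(np.array(c['world_from_camera']))
    q,_=cv2.projectPoints(np.array([[.533,.107,.076]]),cv2.Rodrigues(T[:3,:3])[0],T[:3,3],c['camera_matrix'],np.array(c['dist_coeffs'],float))
    u,v=q.ravel().astype(int);r=c['color'][v-30:v+30,u-40:u+40,::-1];out.append(cv2.resize(r,None,fx=5,fy=5,interpolation=2))
cv2.imwrite('pics/m5.png',np.hstack(out))
for i in range(36,125,2):print(int(S[i]),pr[0][i].astype(int),pr[1][i].astype(int))
E
```

```text
16.55 [0.52873059 0.16087364 0.07633345] [-3.25121242  1.53716054 10.38548699]
-44 [185 191 196] [161 154 150]
-42 [187 192 197] [161 154 150]
-40 [185 192 197] [161 154 150]
-38 [186 192 196] [161 154 150]
-36 [188 193 198] [158 152 147]
-34 [183 189 193] [149 145 139]
-32 [151 154 152] [134 133 121]
-30 [128 135 113] [117 119 103]
-28 [119 127 100] [106 109  90]
-26 [118 127  99] [102 106  85]
-24 [125 134 105] [102 107  84]
-22 [126 134 105] [102 108  85]
-20 [126 135 105] [103 109  85]
-18 [125 133 104] [102 109  84]
-16 [124 132 103] [102 108  82]
-14 [125 133 104] [101 106  82]
-12 [125 134 104] [95 99 78]
-10 [109 117  93] [82 86 68]
-8 [76 81 65] [71 75 61]
-6 [60 65 52] [70 72 61]
-4 [68 73 58] [79 80 69]
-2 [76 79 66] [91 91 80]
0 [102 103  91] [97 97 86]
2 [112 113 101] [99 99 88]
4 [114 115 103] [99 99 88]
6 [114 115 102] [98 98 86]
8 [114 114 102] [92 92 81]
10 [111 111 100] [79 79 69]
12 [76 76 69] [66 67 58]
14 [58 60 51] [60 61 51]
16 [67 71 56] [60 61 51]
18 [70 75 58] [63 65 54]
20 [70 76 60] [64 66 55]
22 [70 76 59] [66 67 55]
24 [61 65 51] [66 68 56]
26 [42 45 37] [66 68 56]
28 [27 26 28] [67 68 57]
30 [25 26 29] [68 68 58]
32 [30 32 33] [70 71 61]
34 [41 42 42] [76 76 68]
36 [52 51 49] [84 82 77]
38 [47 47 45] [90 88 84]
40 [34 33 33] [92 89 85]
42 [24 26 22] [92 88 85]
44 [19 22 18] [92 88 84]
```

View pics/m5.png

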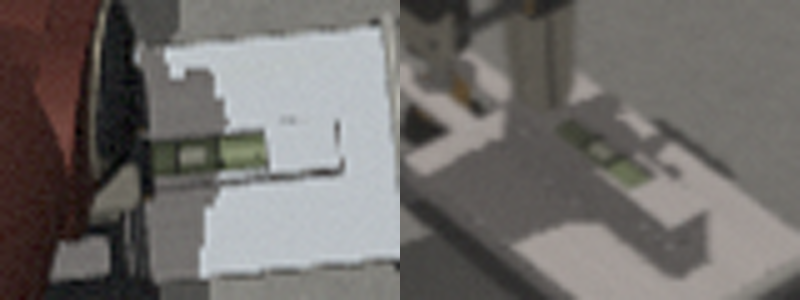

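The bubble sits between its lines in both crops: centre about 4 to 5 against a line midpoint of about 4 (mm along the profile). I'll hold for a second so it settles, then recheck.

Request:
step_arm([
  {"dx":0,"dy":0,"dz":0,"yaw":0,"fingers":0},
  {"dx":0,"dy":0,"dz":0,"yaw":0,"fingers":0},
  {"dx":0,"dy":0,"dz":0,"yaw":0,"fingers":0},
  {"dx":0,"dy":0,"dz":0,"yaw":0,"fingers":0},
  {"dx":0,"dy":0,"dz":0,"yaw":0,"fingers":0},
  {"dx":0,"dy":0,"dz":0,"yaw":0,"fingers":0},
  {"dx":0,"dy":0,"dz":0,"yaw":0,"fingers":0},
  {"dx":0,"dy":0,"dz":0,"yaw":0,"fingers":0},
  {"dx":0,"dy":0,"dz":0,"yaw":0,"fingers":0},
  {"dx":0,"dy":0,"dz":0,"yaw":0,"fingers":0},
])

```text
t: 17.65
position: [0.5287, 0.1609, 0.0764]
tool_rot: [[-0.114, 0.993, 0.001], [0.993, 0.114, 0.002], [0.002, 0.001, -1.0]]
wrist_force: [-2.6, 2.3, 10.6]
opening: 0.005
gripper_force: 5.3
```

```bash
python3 - <<'E'
from h import *
s=monitor.state();print(s['t'],s['position'],s['wrist_force'],np.abs(s['qvel']).max())
pr=[]
for n in('top','side'):
    p=0
    for _ in range(3):
        c=read_camera(n);S,q=prof(c,c['color']);p=p+q[:,:2].mean(1)/3
    pr.append(p)
for i in range(66,102):print(int(S[i]),pr[0][i].round(),pr[1][i].round())
c=read_camera('top');P=cloud(c);k=(P[...,2]>.068)&(P[...,2]<.085);k[:,:270]=0;k[:225]=0;k[280:]=0;k[:,330:]=0
w=P[k];print(len(w),cv2.minAreaRect((w[:,:2]*1000).astype(np.float32)),np.median(w[:,2]))
E
```

```text
17.65 [0.52874109 0.16088896 0.0763607 ] [-2.6356682   2.30609638 10.6069102 ] 0.0018294209027946153
-14 130.0 104.0
-13 131.0 101.0
-12 131.0 97.0
-11 123.0 92.0
-10 114.0 85.0
-9 98.0 80.0
-8 78.0 76.0
-7 60.0 75.0
-6 65.0 77.0
-5 72.0 81.0
-4 82.0 88.0
-3 96.0 93.0
-2 109.0 97.0
-1 112.0 98.0
0 114.0 99.0
1 115.0 98.0
2 115.0 99.0
3 116.0 99.0
4 115.0 98.0
5 115.0 96.0
6 114.0 94.0
7 114.0 90.0
8 112.0 86.0
9 100.0 80.0
10 87.0 74.0
11 74.0 68.0
12 59.0 63.0
13 46.0 61.0
14 55.0 59.0
15 66.0 59.0
16 71.0 60.0
17 72.0 61.0
18 73.0 63.0
19 72.0 65.0
20 72.0 66.0
21 72.0 66.0
386 ((534.1017456054688, 86.03299713134766), (26.225540161132812, 92.6025619506836), 6.360163688659668) 0.07624780404297793
```

```bash
python3 -c "
from plant import robot;print(robot.sign_off())"
```

```text
the job is handed in; nothing more can be done
None
```

I handed in the job at about 18 s with the fingers still pressing the level onto the plate at about 10 N and the bubble between its two lines, about 0 to 1 mm off centre in both views. The sign-off returned no verdict.

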